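Put the autosampler on hold and draw out the amber vials' tray

TASK

Put the autosampler on hold by pressing its yellow key down, then hook a fingertip behind the blue lip of the tray with the amber vials and draw that tray gently out along its rails to its stop, and take the hand away. Do not pinch the lip or touch or lift any vial; leave the green key, the other two trays and everything else on the bench as they are.

Things in the scene. Friction and masses are not known exactly. Their poses are not given: they have to be found in the camera images.
- sampler: open-deck autosampler, fixed: white deck 400 x 400, 50 high; gantry over its back, 236 high, needle arm parked at the right. Origin: middle of its front edge on the bench; x to the back, y left. Three vial trays lie side by side in it, 94 apart (y = -49, 45, 139, in any order); the grey key console, 92 wide, 60 high, at y = -154 juts out 45 in front (lengths in mm)
- hold_key (a joint): the yellow hold key, the front one on the console: round, 28 diameter, pushed straight down; 0 is up, 0.006 m fully down, spring about 4 N at full travel (lengths in mm)
- hold_key_top (a point): middle of the top of the yellow hold key; z up (lengths in mm)
- start_key (a joint): the green start key, 60 behind the hold key, same make; 0 is up, 0.006 m pressed (lengths in mm)
- amber_tray (a joint): travel of the aluminium tray holding the 3 vials of amber glass, black cap: 0 is fully in, 0.13 m is drawn out to its stop towards the front (sampler -x). It slides on its rails with about 2.5 N of friction and stays where it is left. (lengths in mm)
- amber_slot (a point): mid-floor of the finger slot at the front of the amber vials' tray, moves with it; x to the back along the rail, y left, z up. Slot: 35 long in x, open on top and at both y ends, 26 deep, between the lip (inner face 17.5 to -x) and the tray's front wall (17.5 to +x, 26 high). Its floor is a ledge 58 above the bench. Vials stand 59 or more behind here, tops 61 above this floor (lengths in mm)
- amber_lip: blue upright pull lip, 5 thick, 66 wide, top 26 above the slot floor, at the front of the amber vials' tray; its origin is that of the tray (front wall's outer face, underside), 17.5 behind and 4 below amber_slot (lengths in mm)
- amber_face: blue plate 2 thick with a small white label on the front (robot side) of that lip, same origin (lengths in mm)
- clear_tray (a joint): travel of the aluminium tray holding the 3 vials of clear glass, white cap: 0 is fully in, 0.13 m is drawn out to its stop towards the front (sampler -x). It slides on its rails with about 2.5 N of friction and stays where it is left. (lengths in mm)
- white_tray (a joint): travel of the aluminium tray holding the 2 vials of white plastic, blue cap: 0 is fully in, 0.13 m is drawn out to its stop towards the front (sampler -x). It slides on its rails with about 2.5 N of friction and stays where it is left. (lengths in mm)
- amber_vial0: sample vial, amber glass, black cap, 28 diameter, 61 tall, loose in a cell of its tray; origin at the centre of its base, z up (lengths in mm)
- amber_vial1: sample vial, amber glass, black cap, 28 diameter, 61 tall, loose in a cell of its tray; origin at the centre of its base, z up (lengths in mm)
- amber_vial2: sample vial, amber glass, black cap, 28 diameter, 61 tall, loose in a cell of its tray; origin at the centre of its base, z up (lengths in mm)
- clear_vial0: sample vial, clear glass, white cap, 28 diameter, 61 tall, loose in a cell of its tray; origin at the centre of its base, z up (lengths in mm)
- clear_vial1: sample vial, clear glass, white cap, 28 diameter, 61 tall, loose in a cell of its tray; origin at the centre of its base, z up (lengths in mm)
- clear_vial2: sample vial, clear glass, white cap, 28 diameter, 61 tall, loose in a cell of its tray; origin at the centre of its base, z up (lengths in mm)
- white_vial0: sample vial, white plastic, blue cap, 28 diameter, 61 tall, loose in a cell of its tray; origin at the centre of its base, z up (lengths in mm)
- white_vial1: sample vial, white plastic, blue cap, 28 diameter, 61 tall, loose in a cell of its tray; origin at the centre of its base, z up (lengths in mm)
- flask: conical glass flask, 84 diameter, 122 tall, loose on the bench; origin under its centre (lengths in mm)
- beaker: glass beaker, 68 diameter, 85 tall, loose on the bench; origin under its centre (lengths in mm)
- reagent: white bottle with green cap, 70 diameter, 150 tall, loose on the bench; origin under its centre (lengths in mm)
- spatula: steel lab spatula 175 long, 4 thick, lying on the bench; origin under its middle (lengths in mm)

How it is judged:
By the outcome, as a careful person would: the job done as asked, in the order asked, and still so for the second after the job is handed in, with the robot touching nothing.
It also fails if it takes over 51 s, if anything falls off the work surface, if the arm or the gripper's body presses on something with over 40 N, if the wrist force passes 120 N, or if a joint passes its speed limit or range.

ROBOT

A 7-joint arm with a two-finger parallel gripper is mounted at the origin on the work surface. World frame = base frame: x ahead of the robot, y to its left, z up, the work surface at z = 0. Lengths are in m, angles in rad, forces in N, time in s.
With the tool pointing down it reaches from about 0.425 to 0.925 m from the base axis. Payload 6.8 kg.
Tool frame: the origin (TCP) lies between the finger pads; the fingertips stand 11 mm ahead of it and the grasp point (between the pads) lies 8 mm behind it; z points along the fingers, y is the line along which they close (so a half turn about z gives the same grasp; the last joint's range is limited). The gripper opens to 85 mm and grips with 20 to 120 N. Pads are 22 mm wide; open, the fingers measure 114 mm over their backs; the gripper's body (76 mm by 85 mm) begins 54 mm behind the grasp point. The pads swing forward as they close: fully open they stand 13 mm farther back than shut.
Start: joints at [1.183, 0.477, 0.022, 1.555, -0.011, 1.109, -0.083], TCP at [0.186, -0.649, 0.218] pointing down, gripper open.
Joint ranges: [-2.96, 2.96], [-0.34, 2.1], [-1.41, 1.46], [0.24, 2.44], [-1.37, 4.51], [0.17, 1.92], [-2.96, 2.96]. Speed limits (rad/s): [2.39, 2.39, 3.14, 3.14, 3.14, 3.14, 3.14].

INTERFACE

Orientations are given as a rotation vector (axis times angle).
In Python, from bench import r gives the robot as it stands.
- The arm moves only by the tool send_rows, never from a script. Its argument "deltas" is a list of rows, each an object of numbers: "dx", "dy", "dz": the shift along the world's x, y, z in mm; "rx", "ry", "rz": the turn, a rotation vector about the world's x, y, z in degrees. A call has 1 to 5 rows; each row is the pose to reach, as a shift and turn from the pose commanded when the call began; what a row does not reach only later rows make up. A row lasts 1/12 s, in which the tool goes at most 41.7 mm and 7.16 degrees, less where a joint would pass 70% of its speed; a pose out of reach is approached as far as the arm can. A call with a gripper value outside its range is refused whole. "jaw" is the finger opening in mm, from 0 to 85.4, set as the call begins (left out, the last holds). The fingers move at their own pace and stop on an object; "newtons" is the grip in N (left out, the last holds). Time passes only in rows, so rows that repeat a pose let the fingers close. It gives the time, the measured TCP pose, the force, the opening and the grip force at its end, in the units of the state.
- r.get_obs(): the state, without advancing time (a new reading comes with each control period).
- r.grab_frame(name): name is "scene" or "top"; returns a dict with "frame" (384x512x3 uint8, blue, green, red), "z_map" (384x512 float32, m along the optical axis (not along the pixel's ray), 0 where there is no reading), "vertical_fov" (degrees; the focal length in pixels is half the picture's height over the tangent of half this angle, whatever the lens; pixels are square), "cx", "cy" (the principal point, pixels), "distortion" ([k1, k2, p1, p2, k3] as OpenCV has them; the pictures are not rectified), "xyz" and "orientation" of the camera in the world. Camera axes: x right, y down, z forward; pixel columns grow to the right and rows downward; lengths in m; the calibration is good to about 2 mm. A picture is of the moment at which its call begins.
- r.hand_in(): hands the job in; it is judged then, once.
The state is a dict: "clock": time; "joints": joint angles; "qvel": joint speeds; "tau": joint torques, N m; "tcp_pos": TCP position; "orientation": TCP orientation; "contact_force": force on the tool from outside, world axes, zero at the start; "moment": the same for the moment, N m; "grip_width": finger opening in m; "gripper_force": force on a finger pad.
Only numpy, scipy, OpenCV 4.12 (cv2) and the standard library are available. Lean on these libraries where they do the work, as an engineer would, in place of code of your own. Each camera call takes 0.05 s, during which the arm holds its last target. There are 200 camera calls.

## Working session

There is one attempt and no reset: what is moved stays moved. The work goes in short steps, Python scripts to look and compute and a tool call to move; the robot and the scene stay as the last step left them, time stands still between calls to the robot, and variables do not carry over. Pictures are saved under pics/ and viewed, at most 10 in all, crops included, and the job is handed in when it is done.

Besides the shell and the picture viewer there is one more tool, called after "Request:" as name(argument=value, ...) on one line, values as JSON. send_rows: Moves the arm, as the interface text tells. Its arguments: {"type":"object","properties":{"deltas":{"type":"array","items":{"type":"object","properties":{"dx":{"type":"number"},"dy":{"type":"number"},"dz":{"type":"number"},"rx":{"type":"number"},"ry":{"type":"number"},"rz":{"type":"number"}}}},"jaw":{"type":"number"},"newtons":{"type":"number"}},"required":["deltas"]}

```bash
mkdir -p pics
cat > h.py <<'E'
import numpy as np,cv2
from scipy.spatial.transform import Rotation as R
from bench import r
def cam(n):
    f=r.grab_frame(n); o=np.array(f["orientation"],float)
    f["R"]=R.from_rotvec(o).as_matrix() if o.size==3 else (o if o.size==9 else R.from_quat(o).as_matrix())
    h=f["frame"].shape[0]; fl=h/2/np.tan(np.radians(f["vertical_fov"])/2)
    f["K"]=np.array([[fl,0,f["cx"]],[0,fl,f["cy"]],[0,0,1]]); f["D"]=np.array(f["distortion"],float); return f
def rays(f,uv):
    p=cv2.undistortPoints(np.array(uv,float).reshape(-1,1,2),f["K"],f["D"]).reshape(-1,2)
    return np.c_[p,np.ones(len(p))]@f["R"].T
def onz(f,uv,z):
    d=rays(f,uv); c=np.array(f["xyz"]); return c+d*((z-c[2])/d[:,2])[:,None]
def depth(f,uv):
    d=rays(f,uv); z=np.array([f["z_map"][int(v),int(u)] for u,v in uv]); return np.array(f["xyz"])+d*z[:,None]
E
python3 - <<'E'
from h import *
for n in("scene","top"):
    f=cam(n); cv2.imwrite(f"pics/{n}0.png",f["frame"]); print(n,f["xyz"],f["orientation"],f["vertical_fov"],f["distortion"])
    hsv=cv2.cvtColor(f["frame"],cv2.COLOR_BGR2HSV)
    for c,lo,hi in(("yellow",(22,120,90),(35,255,255)),("green",(45,90,50),(85,255,255)),("blue",(98,110,50),(125,255,255)),("amber",(5,120,40),(18,255,255))):
        m=cv2.inRange(hsv,lo,hi); k,l,s,cc=cv2.connectedComponentsWithStats(m)
        for i in range(1,k):
            if s[i,4]>40: print(c,s[i],cc[i].round(1),depth(f,[cc[i]]).round(3))
print(r.get_obs())
E
```

```text
scene [ 1.56900623 -0.34577878  0.75900532] [-1.83140442 -1.24898493  0.72144996] 47.417791298927185 [-0.11748572  0.          0.          0.          0.        ]
yellow [193 213  10   8  64] [197.4 216.4] [[ 0.622 -0.183  0.083]]
green [  34    0   39   68 1582] [52.5 25.1] [[-1.67  -0.619  0.238]]
green [ 76   0  12  26 162] [81.2  9.7] [[-1.659 -0.415  0.315]]
green [129   0   4  24  45] [130.5   9.7] [[-1.66  -0.091  0.277]]
green [135   0  10  28 174] [139.1  14.9] [[-1.649 -0.039  0.238]]
green [187   0  17  21 177] [197.7   8.9] [[-1.656  0.379  0.236]]
green [246   0  14  25 305] [252.9  10.5] [[-1.654  0.798  0.188]]
green [204  39  17  13 144] [212.5  45.2] [[-1.654  0.469 -0.036]]
green [133  46  35  38 605] [146.1  61.5] [[-1.661 -0.035 -0.096]]
green [87 54 16  6 71] [94.7 56.8] [[-1.64  -0.386 -0.007]]
green [ 74 200  12  11 101] [ 79.6 205. ] [[ 0.548 -0.472  0.149]]
green [199 224  11  10  79] [203.9 228.9] [[ 0.678 -0.18   0.081]]
green [497 298  15  28 216] [505.6 313.6] [[ 1.015  0.635 -0.248]]
green [ 327  306  168   78 3772] [411.2 350.4] [[ 1.014  0.277 -0.232]]
[... 2066 characters left out ...]
clock': 0.1, 'joints': array([ 1.18288245,  0.47772631,  0.02232927,  1.5563268 , -0.01151322,
        1.10933222, -0.08311427]), 'qvel': array([-0.00036044, -0.00122286,  0.00084461, -0.00287036, -0.00066413,
        0.0004952 , -0.00111245]), 'tau': array([ 4.55069370e-03, -5.97766435e+01,  1.61404364e+00, -2.81956905e+01,
        1.29159138e-02,  5.08421494e-03, -5.73799738e-06]), 'tcp_pos': array([ 0.18626614, -0.64821394,  0.21742764]), 'orientation': array([-3.10927827e+00, -4.37889334e-01,  5.24588948e-04]), 'contact_force': array([ 0.3894922 , -0.45118137,  0.16912798]), 'moment': array([-0.03511186,  0.02592538, -0.03978232]), 'gripper_force': 0.0, 'grip_width': 0.08524272567193775}
```

View pics/scene0.png

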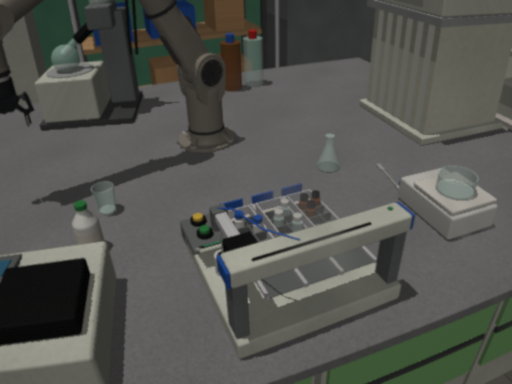

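View pics/top0.png

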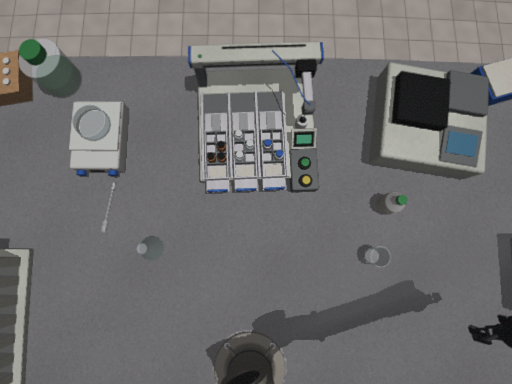

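The amber vials are in the leftmost tray. In the top view its lip is at about (218,190), the yellow key at (306,179) and the green key at (305,162). Next I'll refine these positions using both views.

Run:
```python
from h import *
t=cam("top"); s=cam("scene")
def tri(a,b):
    A=np.zeros((3,3));B=np.zeros(3);L=[]
    for f,uv in((t,a),(s,b)):
        d=rays(f,[uv])[0]; d/=np.linalg.norm(d); P=np.eye(3)-np.outer(d,d); A+=P;B+=P@np.array(f["xyz"]);L.append((P,np.array(f["xyz"])))
    x=np.linalg.solve(A,B); return x.round(4),[round(float(np.linalg.norm(P@(x-c)))*1e3,1) for P,c in L]
print("hold",tri((305.9,179.5),(197.4,216.4)),"start",tri((304.7,161.9),(203.9,228.9)))
for n,f,(x0,y0,x1,y1) in(("top",t,(200,180,290,196)),("scene",s,(215,180,310,212))):
    g=f["frame"][y0:y1,x0:x1].astype(int); m=((g[...,0]-g[...,2]>30)&(g[...,0]>55)).astype(np.uint8)
    k,l,st,cc=cv2.connectedComponentsWithStats(m)
    for i in range(1,k):
        if st[i,4]<15: continue
        c=cc[i]+[x0,y0]; box=st[i,:4]+[x0,y0,0,0]
        ys,xs=np.where(l==i); xc=np.unique(xs); top=np.array([(x+x0,ys[xs==x].min()+y0-.5) for x in xc[1:-1]],float)
        P=onz(f,top,.084); q=np.polyfit(P[:,1],P[:,0],1)
        print(n,box,st[i,4],c.round(1),onz(f,[c],.084 if n=="top" else .072).round(4),"edge y",P[:,1].min().round(4),P[:,1].max().round(4),"x@mid",np.polyval(q,P[:,1].mean()).round(4),"yaw",-np.degrees(np.arctan(q[0])).round(1))
a=cv2.resize(t["frame"][125:200,195:325],None,fx=6,fy=6,interpolation=cv2.INTER_CUBIC)
cv2.imwrite("pics/tc.png",np.clip(a*1.5,0,255).astype(np.uint8))
```

```text
hold (array([ 0.6165, -0.1827,  0.0799]), [0.2, 0.2]) start (array([ 0.6761, -0.18  ,  0.0794]), [0.0, 0.0])
top [265 187  20   3] 54 [273.7 187.9] [[ 0.5869 -0.076   0.084 ]] edge y -0.1064 -0.0508 x@mid 0.5915 yaw 0.5
top [207 189  21   3] 56 [217.7 190.1] [[0.5781 0.1067 0.084 ]] edge y 0.0798 0.1384 x@mid 0.5825 yaw 3.5
top [236 188  21   4] 58 [245.6 189. ] [[0.5824 0.0159 0.084 ]] edge y -0.0148 0.0439 x@mid 0.5874 yaw 0.5
scene [282 184  19   6] 43 [291.4 186.4] [[0.5634 0.1162 0.072 ]] edge y 0.0832 0.1355 x@mid 0.5751 yaw 3.0
scene [252 191  21  12] 150 [261.5 196.4] [[0.5798 0.0147 0.072 ]] edge y -0.0103 0.0449 x@mid 0.5787 yaw 1.3
scene [218 198  25  14] 187 [232.4 204.9] [[ 0.5892 -0.076   0.072 ]] edge y -0.117 -0.0469 x@mid 0.5853 yaw 11.7
```

View pics/tc.png

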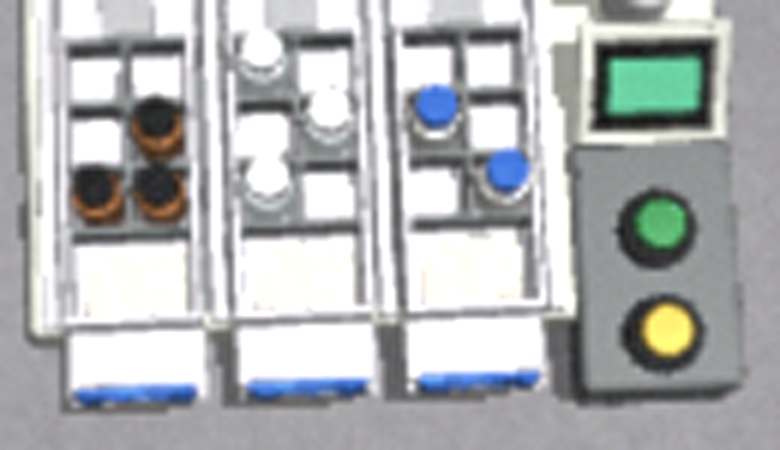

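The crop shows the amber lip at (135,393) and the yellow key at (665,330), with the sampler turned about 2.7°. The lip height and the 94 mm spacing match what was given. Targets:
- **Key top:** (0.6165, -0.183, 0.080)
- **Slot middle:** about (0.5995, 0.110)

I'll close the jaws and head for the key.

Request:
send_rows(deltas=[{"dx": 27,"dy": 29,"rz": -2.7},{"dx": 54,"dy": 58,"rz": -5.4},{"dx": 81,"dy": 87,"rz": -8},{"dx": 108,"dy": 116,"rz": -10.7},{"dx": 135,"dy": 145,"rz": -13.3}], jaw=0, newtons=20)

```text
$.deltas[0]: bad value
```

Request:
send_rows(deltas=[{"dx": 27,"dy": 29},{"dx": 54,"dy": 58},{"dx": 81,"dy": 87},{"dx": 108,"dy": 116},{"dx": 135,"dy": 145}])

```text
$.deltas[0]: bad value
```

Request:
send_rows(deltas=[{"dx": 27,"dy": 29},{"dx": 54,"dy": 58},{"dx": 81,"dy": 87},{"dx": 108,"dy": 116},{"dx": 135,"dy": 145}])

```text
$.deltas[0]: bad value
```

Request:
send_rows(deltas=[{"dx": 27,"dy": 29,"dz": 0,"rx": 0,"ry": 0,"rz": -2.7},{"dx": 54,"dy": 58,"dz": 0,"rx": 0,"ry": 0,"rz": -5.4},{"dx": 81,"dy": 87,"dz": 0,"rx": 0,"ry": 0,"rz": -8},{"dx": 108,"dy": 116,"dz": 0,"rx": 0,"ry": 0,"rz": -10.7},{"dx": 135,"dy": 145,"dz": 0,"rx": 0,"ry": 0,"rz": -13.3}], jaw=0, newtons=20)

```text
clock: 0.62
tcp_pos: [0.3223, -0.5022, 0.2182]
orientation: [-3.141, -0.071, -0.0]
contact_force: [1.7, -0.3, 0.4]
grip_width: 0.0259
gripper_force: 0.0
```

Request:
send_rows(deltas=[{"dx": 27,"dy": 29,"dz": 0,"rx": 0,"ry": 0,"rz": 0},{"dx": 54,"dy": 58,"dz": 0,"rx": 0,"ry": 0,"rz": 0},{"dx": 81,"dy": 87,"dz": 0,"rx": 0,"ry": 0,"rz": 0},{"dx": 108,"dy": 116,"dz": 0,"rx": 0,"ry": 0,"rz": 0},{"dx": 135,"dy": 145,"dz": 0,"rx": 0,"ry": 0,"rz": 0}])

```text
clock: 1.03
tcp_pos: [0.4573, -0.3571, 0.2184]
orientation: [3.141, 0.075, 0.0]
contact_force: [0.7, -0.6, -0.1]
grip_width: 0.0002
gripper_force: 0.0
```

Request:
send_rows(deltas=[{"dx": 27,"dy": 29,"dz": 0,"rx": 0,"ry": 0,"rz": 0},{"dx": 54,"dy": 58,"dz": 0,"rx": 0,"ry": 0,"rz": 0},{"dx": 81,"dy": 87,"dz": -10,"rx": 0,"ry": 0,"rz": 0},{"dx": 108,"dy": 116,"dz": -20,"rx": 0,"ry": 0,"rz": 0},{"dx": 135,"dy": 145,"dz": -30,"rx": 0,"ry": 0,"rz": 0}])

```text
clock: 1.45
tcp_pos: [0.5925, -0.2123, 0.1881]
orientation: [3.14, 0.075, 0.001]
contact_force: [0.1, -0.6, 0.0]
grip_width: -0.0001
gripper_force: 0.0
```

Request:
send_rows(deltas=[{"dx": 12,"dy": 15,"dz": -20,"rx": 0,"ry": 0,"rz": 0},{"dx": 24,"dy": 29.5,"dz": -40,"rx": 0,"ry": 0,"rz": 0},{"dx": 24,"dy": 29.5,"dz": -65,"rx": 0,"ry": 0,"rz": 0},{"dx": 24,"dy": 29.5,"dz": -82,"rx": 0,"ry": 0,"rz": 0},{"dx": 24,"dy": 29.5,"dz": -82,"rx": 0,"ry": 0,"rz": 0}])

```text
clock: 1.87
tcp_pos: [0.6126, -0.1831, 0.1019]
orientation: [-3.139, -0.077, 0.011]
contact_force: [-1.1, -0.1, -0.3]
grip_width: -0.0002
gripper_force: 0.0
```

Run:
```python
from h import *
s=cam("scene"); t=cam("top")
a=cv2.resize(s["frame"][150:250,165:265],None,fx=4,fy=4,interpolation=cv2.INTER_CUBIC)
b=cv2.resize(t["frame"][120:220,255:355],None,fx=4,fy=4,interpolation=cv2.INTER_CUBIC)
cv2.imwrite("pics/k1.png",np.clip(np.hstack([a,b])*1.4,0,255).astype(np.uint8))
```

```text
(no output)
```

View pics/k1.png

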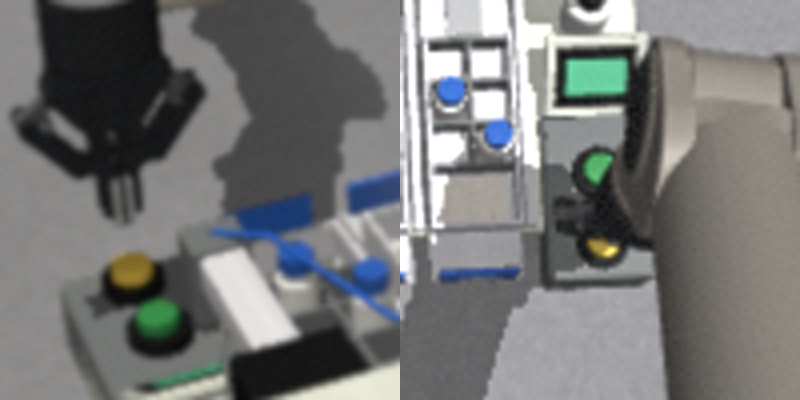

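The scene view shows the closed fingertips at (120,215), just above and in front of the yellow key at (132,265). They clear the green key. I'll descend slowly and watch the force.

Request:
send_rows(deltas=[{"dx": 0,"dy": 0,"dz": 0,"rx": 0,"ry": 0,"rz": 0},{"dx": 0,"dy": 0,"dz": -3,"rx": 0,"ry": 0,"rz": 0},{"dx": 0,"dy": 0,"dz": -6,"rx": 0,"ry": 0,"rz": 0},{"dx": 0,"dy": 0,"dz": -10,"rx": 0,"ry": 0,"rz": 0},{"dx": 0,"dy": 0,"dz": -13,"rx": 0,"ry": 0,"rz": 0}])

```text
clock: 2.38
tcp_pos: [0.6155, -0.1844, 0.0934]
orientation: [3.141, 0.075, 0.001]
contact_force: [0.1, 0.2, 0.3]
grip_width: -0.0002
gripper_force: 0.0
```

Request:
send_rows(deltas=[{"dx": 1,"dy": 1,"dz": -2,"rx": 0,"ry": 0,"rz": 0},{"dx": 1,"dy": 1,"dz": -3,"rx": 0,"ry": 0,"rz": 0},{"dx": 1,"dy": 1,"dz": -4,"rx": 0,"ry": 0,"rz": 0},{"dx": 1,"dy": 1,"dz": -4,"rx": 0,"ry": 0,"rz": 0},{"dx": 1,"dy": 1,"dz": -4,"rx": 0,"ry": 0,"rz": 0}])

```text
clock: 2.8
tcp_pos: [0.6164, -0.1833, 0.0893]
orientation: [3.141, 0.075, -0.0]
contact_force: [-0.3, -0.3, 0.0]
grip_width: -0.0001
gripper_force: 0.0
```

Request:
send_rows(deltas=[{"dx": 0,"dy": 0,"dz": -1,"rx": 0,"ry": 0,"rz": 0},{"dx": 0,"dy": 0,"dz": -2,"rx": 0,"ry": 0,"rz": 0},{"dx": 0,"dy": 0,"dz": -2,"rx": 0,"ry": 0,"rz": 0}])

```text
clock: 3.05
tcp_pos: [0.6163, -0.1833, 0.0872]
orientation: [-3.141, -0.075, 0.0]
contact_force: [-0.4, 0.2, -0.6]
grip_width: 0.0002
gripper_force: 0.0
```

Request:
send_rows(deltas=[{"dx": 0,"dy": 0,"dz": -1,"rx": 0,"ry": 0,"rz": 0},{"dx": 0,"dy": 0,"dz": -2,"rx": 0,"ry": 0,"rz": 0},{"dx": 0,"dy": 0,"dz": -3,"rx": 0,"ry": 0,"rz": 0},{"dx": 0,"dy": 0,"dz": -3,"rx": 0,"ry": 0,"rz": 0}])

```text
clock: 3.38
tcp_pos: [0.6162, -0.1833, 0.084]
orientation: [-3.141, -0.075, 0.001]
contact_force: [-0.0, 0.1, 0.3]
grip_width: -0.0002
gripper_force: 0.0
```

Request:
send_rows(deltas=[{"dx": 0,"dy": 0,"dz": -1,"rx": 0,"ry": 0,"rz": 0},{"dx": 0,"dy": 0,"dz": -2,"rx": 0,"ry": 0,"rz": 0},{"dx": 0,"dy": 0,"dz": -2,"rx": 0,"ry": 0,"rz": 0},{"dx": 0,"dy": 0,"dz": -2,"rx": 0,"ry": 0,"rz": 0}])

```text
clock: 3.72
tcp_pos: [0.6164, -0.1832, 0.0822]
orientation: [-3.141, -0.075, 0.0]
contact_force: [-0.5, 0.3, 0.0]
grip_width: -0.0002
gripper_force: 0.0
```

No force yet, although by the numbers the tip should be touching. I'll take a look.

Run:
```python
from h import *
s=cam("scene"); t=cam("top")
a=cv2.resize(s["frame"][180:240,170:230],None,fx=6.6,fy=6.6,interpolation=cv2.INTER_CUBIC)
b=cv2.resize(t["frame"][150:210,275:335],None,fx=6.6,fy=6.6,interpolation=cv2.INTER_CUBIC)
cv2.imwrite("pics/k2.png",np.clip(np.hstack([a,b])*1.6,0,255).astype(np.uint8))
hsv=cv2.cvtColor(s["frame"],cv2.COLOR_BGR2HSV)
for lo,hi in(((18,100,70),(36,255,255)),((45,90,50),(85,255,255))):
    m=cv2.inRange(hsv,lo,hi)[205:240,185:220]; ys,xs=np.where(m); print(len(xs),xs.mean()+185,ys.mean()+205)
K=s["K"]; 
for p in((.6164,-.1832,.0712),(.6164,-.1832,.0797)):
    print(cv2.projectPoints(np.array([p]),cv2.Rodrigues(s["R"].T)[0],-s["R"].T@np.array(s["xyz"]),K,s["D"])[0])
print(r.get_obs()["contact_force"],r.get_obs()["tcp_pos"])
```

```text
69 197.36231884057972 216.7536231884058
82 203.890243902439 228.84146341463415
[[[197.46483853 219.0574837 ]]]
[[[197.14671927 216.48683391]]]
[-0.4881416  -1.02722753 -0.33522774] [ 0.61648446 -0.18328099  0.08233823]
```

View pics/k2.png

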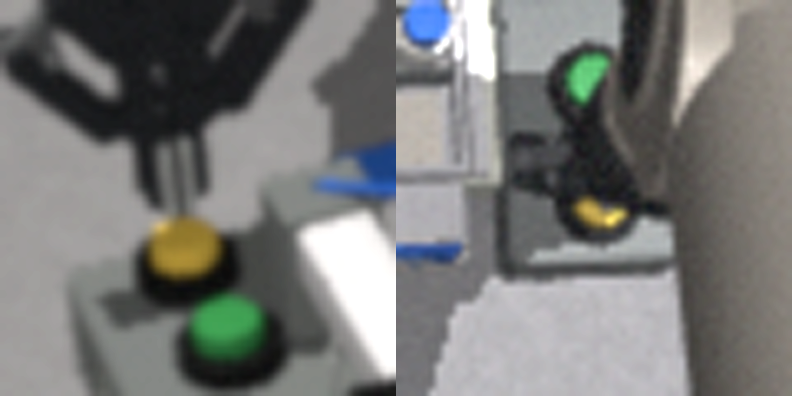

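The tip at crop (180,215) is still clear of the yellow top at (183,245), so the key has not moved. I'll keep descending.

Request:
send_rows(deltas=[{"dx": 0,"dy": 0,"dz": -1,"rx": 0,"ry": 0,"rz": 0},{"dx": 0,"dy": 0,"dz": -2,"rx": 0,"ry": 0,"rz": 0},{"dx": 0,"dy": 0,"dz": -3,"rx": 0,"ry": 0,"rz": 0},{"dx": 0,"dy": 0,"dz": -3,"rx": 0,"ry": 0,"rz": 0}])

```text
clock: 4.15
tcp_pos: [0.6162, -0.1833, 0.079]
orientation: [-3.141, -0.075, 0.001]
contact_force: [0.2, 0.4, -0.4]
grip_width: -0.0004
gripper_force: 0.0
```

Request:
send_rows(deltas=[{"dx": 0,"dy": 0,"dz": -1,"rx": 0,"ry": 0,"rz": 0},{"dx": 0,"dy": 0,"dz": -2,"rx": 0,"ry": 0,"rz": 0},{"dx": 0,"dy": 0,"dz": -2,"rx": 0,"ry": 0,"rz": 0},{"dx": 0,"dy": 0,"dz": -2,"rx": 0,"ry": 0,"rz": 0}])

```text
clock: 4.48
tcp_pos: [0.6164, -0.1833, 0.0772]
orientation: [-3.141, -0.075, 0.0]
contact_force: [0.3, -1.1, -0.4]
grip_width: 0.0001
gripper_force: 0.0
```

Run:
```python
from h import *
s=cam("scene")
for v in range(200,224):
    print(v,[tuple(int(c) for c in s["frame"][v,u]) for u in(195,197,199)],depth(s,[(197,v)])[0].round(3))
hsv=cv2.cvtColor(s["frame"],cv2.COLOR_BGR2HSV)
m=cv2.inRange(hsv,(18,100,70),(36,255,255))[205:240,185:220]; ys,xs=np.where(m); print(len(xs),xs.mean()+185,ys.mean()+205)
```

```text
200 [(16, 16, 16), (19, 16, 17), (19, 18, 17)] [ 0.628 -0.18   0.139]
201 [(18, 17, 17), (25, 24, 24), (20, 18, 18)] [ 0.631 -0.181  0.138]
202 [(31, 31, 31), (39, 39, 38), (28, 28, 27)] [ 0.618 -0.179  0.126]
203 [(53, 54, 53), (53, 54, 54), (40, 40, 40)] [ 0.624 -0.181  0.127]
204 [(65, 67, 66), (57, 58, 58), (45, 45, 45)] [ 0.625 -0.181  0.125]
205 [(68, 69, 69), (54, 55, 55), (48, 48, 47)] [ 0.625 -0.181  0.122]
206 [(67, 69, 68), (53, 54, 55), (51, 52, 51)] [ 0.629 -0.182  0.122]
207 [(68, 69, 69), (53, 54, 54), (54, 55, 54)] [ 0.629 -0.183  0.118]
208 [(67, 68, 68), (51, 51, 52), (58, 59, 59)] [ 0.625 -0.182  0.112]
209 [(66, 67, 67), (48, 49, 49), (62, 63, 63)] [ 0.626 -0.183  0.11 ]
210 [(66, 68, 67), (51, 52, 52), (68, 69, 68)] [ 0.626 -0.183  0.107]
211 [(67, 68, 68), (53, 54, 54), (73, 75, 74)] [ 0.627 -0.184  0.105]
212 [(67, 68, 68), (50, 51, 51), (74, 77, 77)] [ 0.624 -0.183  0.099]
213 [(69, 72, 73), (49, 54, 56), (63, 71, 74)] [ 0.626 -0.184  0.097]
214 [(60, 72, 76), (44, 63, 70), (38, 66, 77)] [ 0.624 -0.184  0.093]
215 [(38, 71, 82), (33, 73, 87), (28, 73, 88)] [ 0.612 -0.182  0.081]
216 [(29, 75, 91), (29, 77, 93), (29, 78, 94)] [ 0.619 -0.184  0.084]
217 [(31, 80, 97), (30, 80, 97), (31, 82, 98)] [ 0.625 -0.185  0.084]
218 [(32, 86, 103), (33, 88, 106), (33, 86, 105)] [ 0.63  -0.186  0.085]
219 [(32, 86, 104), (34, 89, 108), (34, 87, 105)] [ 0.629 -0.186  0.081]
220 [(29, 77, 93), (31, 82, 100), (30, 79, 95)] [ 0.633 -0.188  0.081]
221 [(19, 49, 59), (22, 57, 69), (19, 51, 61)] [ 0.628 -0.187  0.074]
222 [(10, 19, 23), (12, 26, 30), (11, 22, 26)] [ 0.636 -0.189  0.076]
223 [(9, 10, 9), (11, 12, 12), (8, 9, 10)] [ 0.633 -0.189  0.071]
60 197.46666666666667 217.23333333333332
```

The finger's near face is at x = 0.625 as expected. Its tip reads z of about 0.09, right at the key top, so contact should be close.

Request:
send_rows(deltas=[{"dx": 0,"dy": 0,"dz": -1,"rx": 0,"ry": 0,"rz": 0},{"dx": 0,"dy": 0,"dz": -2,"rx": 0,"ry": 0,"rz": 0},{"dx": 0,"dy": 0,"dz": -3,"rx": 0,"ry": 0,"rz": 0},{"dx": 0,"dy": 0,"dz": -3,"rx": 0,"ry": 0,"rz": 0}])

```text
clock: 4.87
tcp_pos: [0.6162, -0.1832, 0.074]
orientation: [-3.141, -0.075, 0.001]
contact_force: [-0.8, 1.0, -0.4]
grip_width: 0.0
gripper_force: 0.0
```

Request:
send_rows(deltas=[{"dx": 0,"dy": 0,"dz": -1,"rx": 0,"ry": 0,"rz": 0},{"dx": 0,"dy": 0,"dz": -2,"rx": 0,"ry": 0,"rz": 0},{"dx": 0,"dy": 0,"dz": -2,"rx": 0,"ry": 0,"rz": 0},{"dx": 0,"dy": 0,"dz": -2,"rx": 0,"ry": 0,"rz": 0}])

```text
clock: 5.2
tcp_pos: [0.6164, -0.1832, 0.0722]
orientation: [-3.141, -0.075, 0.0]
contact_force: [-0.5, 0.1, 0.0]
grip_width: -0.0001
gripper_force: 0.0
```

```bash
cat > tip.py <<'E'
from h import *
s=cam("scene")
hsv=cv2.cvtColor(s["frame"],cv2.COLOR_BGR2HSV)
m=cv2.inRange(hsv,(18,100,70),(36,255,255))[205:240,185:220]; ys,xs=np.where(m); print(len(xs),xs.mean()+185,ys.mean()+205,ys.min()+205,ys.max()+205)
for v in range(208,226): print(v,s["frame"][v,197].tolist(),depth(s,[(197,v)])[0].round(3),end="; ")
a=cv2.resize(s["frame"][190:235,175:220],None,fx=12,fy=12,interpolation=cv2.INTER_CUBIC)
cv2.imwrite("pics/k3.png",np.clip(a*1.8,0,255).astype(np.uint8))
E
python3 tip.py
```

```text
53 197.43396226415095 217.56603773584905 214 221
208 [51, 51, 51] [ 0.627 -0.183  0.114]; 209 [50, 50, 50] [ 0.628 -0.183  0.112]; 210 [50, 52, 51] [ 1.569 -0.346  0.759]; 211 [53, 54, 54] [ 0.628 -0.184  0.105]; 212 [52, 53, 52] [ 0.627 -0.184  0.101]; 213 [51, 51, 51] [ 0.625 -0.184  0.097]; 214 [52, 53, 53] [ 0.629 -0.185  0.097]; 215 [50, 58, 62] [ 0.63  -0.185  0.094]; 216 [37, 68, 78] [ 0.618 -0.184  0.083]; 217 [31, 79, 95] [ 0.625 -0.185  0.084]; 218 [33, 88, 106] [ 0.629 -0.186  0.084]; 219 [34, 89, 108] [ 0.63  -0.187  0.081]; 220 [31, 82, 100] [ 0.629 -0.187  0.078]; 221 [22, 57, 69] [ 0.63  -0.187  0.075]; 222 [12, 25, 30] [ 0.631 -0.188  0.073]; 223 [8, 9, 10] [ 0.636 -0.189  0.073]; 224 [10, 9, 10] [ 0.634 -0.189  0.069]; 225 [15, 16, 15] [ 0.64 -0.19  0.07];
```

View pics/k3.png

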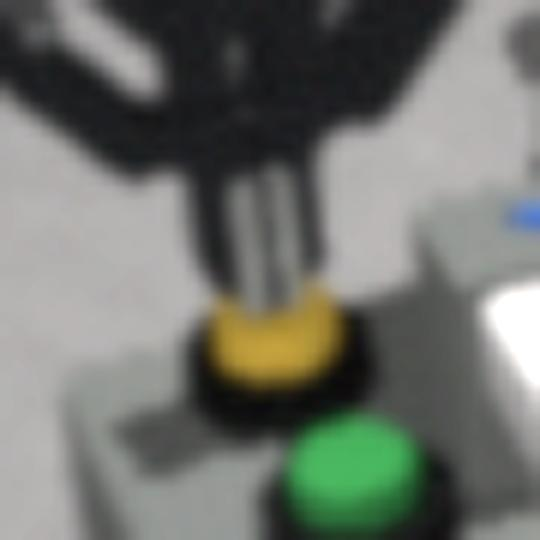

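The pads end at about (265,305), directly in line over the yellow top and still a few mm above it. I'll continue down.

Request:
send_rows(deltas=[{"dx": 0,"dy": 0,"dz": -1,"rx": 0,"ry": 0,"rz": 0},{"dx": 0,"dy": 0,"dz": -2,"rx": 0,"ry": 0,"rz": 0},{"dx": 0,"dy": 0,"dz": -3,"rx": 0,"ry": 0,"rz": 0},{"dx": 0,"dy": 0,"dz": -4,"rx": 0,"ry": 0,"rz": 0},{"dx": 0,"dy": 0,"dz": -4,"rx": 0,"ry": 0,"rz": 0}])

```text
clock: 5.67
tcp_pos: [0.6164, -0.1833, 0.0682]
orientation: [3.141, 0.075, -0.0]
contact_force: [0.6, 0.2, 2.0]
grip_width: -0.0002
gripper_force: 0.7
```

Request:
send_rows(deltas=[{"dx": 0,"dy": 0,"dz": -1,"rx": 0,"ry": 0,"rz": 0},{"dx": 0,"dy": 0,"dz": -2,"rx": 0,"ry": 0,"rz": 0},{"dx": 0,"dy": 0,"dz": -2,"rx": 0,"ry": 0,"rz": 0},{"dx": 0,"dy": 0,"dz": -2,"rx": 0,"ry": 0,"rz": 0}])

```text
clock: 6.0
tcp_pos: [0.6165, -0.1832, 0.0664]
orientation: [3.141, 0.075, 0.0]
contact_force: [-0.1, 0.1, 3.3]
grip_width: 0.0002
gripper_force: 1.2
```

```bash
python3 tip.py | head -1; python3 -c "
from bench import r
import numpy as np
o=r.get_obs();print(o['tcp_pos'],o['contact_force'],o['joints'])"
```

```text
37 197.64864864864865 218.43243243243242 215 221
[ 0.61648685 -0.18327947  0.06642852] [-0.66773655  0.22486181  1.84448271] [ 0.28864654  0.59559442 -0.13313045  1.7457199   0.10336895  0.80691302
 -1.41651446]
```

Contact made, and the spring force is rising. I'll press on to the hard stop.

Request:
send_rows(deltas=[{"dx": 0,"dy": 0,"dz": -1,"rx": 0,"ry": 0,"rz": 0},{"dx": 0,"dy": 0,"dz": -2,"rx": 0,"ry": 0,"rz": 0},{"dx": 0,"dy": 0,"dz": -2,"rx": 0,"ry": 0,"rz": 0}])

```text
clock: 6.3
tcp_pos: [0.6165, -0.1833, 0.0643]
orientation: [3.141, 0.075, 0.0]
contact_force: [-1.0, -0.6, 3.3]
grip_width: 0.0004
gripper_force: 1.6
```

Request:
send_rows(deltas=[{"dx": 0,"dy": 0,"dz": -1,"rx": 0,"ry": 0,"rz": 0},{"dx": 0,"dy": 0,"dz": -1.5,"rx": 0,"ry": 0,"rz": 0},{"dx": 0,"dy": 0,"dz": -1.5,"rx": 0,"ry": 0,"rz": 0}])

```text
clock: 6.55
tcp_pos: [0.6165, -0.1833, 0.0632]
orientation: [3.141, 0.075, 0.0]
contact_force: [-2.4, 0.2, 6.1]
grip_width: -0.0002
gripper_force: 2.8
```

Request:
send_rows(deltas=[{"dx": 0,"dy": 0,"dz": -0.8,"rx": 0,"ry": 0,"rz": 0},{"dx": 0,"dy": 0,"dz": -0.8,"rx": 0,"ry": 0,"rz": 0},{"dx": 0,"dy": 0,"dz": -0.8,"rx": 0,"ry": 0,"rz": 0}])

```text
clock: 6.8
tcp_pos: [0.6165, -0.1833, 0.063]
orientation: [3.141, 0.075, 0.0]
contact_force: [-3.7, 0.8, 11.6]
grip_width: 0.0002
gripper_force: 5.4
```

The key bottomed out: 11.6 N, about 6 mm of travel after first contact. Contact at TCP z of about 0.069, with the key top at 0.080, means the tip really sits about 11 mm above the reported TCP. I'll use that offset. Lifting off and moving over to the slot.

Request:
send_rows(deltas=[{"dx": 0,"dy": 0,"dz": 5,"rx": 0,"ry": 0,"rz": 0},{"dx": 0,"dy": 0,"dz": 20,"rx": 0,"ry": 0,"rz": 0},{"dx": 0,"dy": 0,"dz": 45,"rx": 0,"ry": 0,"rz": 0},{"dx": 0,"dy": 0,"dz": 75,"rx": 0,"ry": 0,"rz": 0},{"dx": 0,"dy": 0,"dz": 95,"rx": 0,"ry": 0,"rz": 0}])

```text
clock: 7.22
tcp_pos: [0.617, -0.1833, 0.159]
orientation: [3.14, 0.075, 0.002]
contact_force: [1.5, -0.7, -0.1]
grip_width: -0.0001
gripper_force: 0.0
```

Request:
send_rows(deltas=[{"dx": -4,"dy": 35,"dz": 0,"rx": 0,"ry": 0,"rz": 0},{"dx": -8,"dy": 70,"dz": 0,"rx": 0,"ry": 0,"rz": 0},{"dx": -12,"dy": 105,"dz": 0,"rx": 0,"ry": 0,"rz": 0},{"dx": -16,"dy": 140,"dz": 0,"rx": 0,"ry": 0,"rz": 0},{"dx": -17,"dy": 175,"dz": 0,"rx": 0,"ry": 0,"rz": 0}])

```text
clock: 7.63
tcp_pos: [0.5985, -0.0068, 0.1568]
orientation: [3.141, 0.074, -0.001]
contact_force: [-0.5, 0.1, -0.4]
grip_width: 0.0001
gripper_force: 0.0
```

Request:
send_rows(deltas=[{"dx": 0,"dy": 35,"dz": 0,"rx": 0,"ry": 0,"rz": 0},{"dx": 0,"dy": 70,"dz": 0,"rx": 0,"ry": 0,"rz": 0},{"dx": 0,"dy": 100,"dz": 0,"rx": 0,"ry": 0,"rz": 0},{"dx": 0,"dy": 118,"dz": 0,"rx": 0,"ry": 0,"rz": 0},{"dx": 0,"dy": 118,"dz": 0,"rx": 0,"ry": 0,"rz": 0}])

```text
clock: 8.05
tcp_pos: [0.5986, 0.1164, 0.1568]
orientation: [-3.137, -0.087, 0.0]
contact_force: [0.6, 1.2, 0.2]
grip_width: 0.0002
gripper_force: 0.0
```

Run:
```python
from h import *
s=cam("scene"); t=cam("top")
hsv=cv2.cvtColor(s["frame"],cv2.COLOR_BGR2HSV)
m=cv2.inRange(hsv,(22,120,90),(35,255,255)); k,l,st,cc=cv2.connectedComponentsWithStats(m)
print([(st[i],cc[i].round(1)) for i in range(1,k) if st[i,4]>20])
a=cv2.resize(s["frame"][145:245,185:335],None,fx=4,fy=4,interpolation=cv2.INTER_CUBIC)
b=cv2.resize(t["frame"][120:220,180:330],None,fx=2.66,fy=2.66,interpolation=cv2.INTER_CUBIC)
b=b[:400]; b=cv2.copyMakeBorder(b,0,max(0,400-b.shape[0]),0,0,cv2.BORDER_CONSTANT)
im=np.vstack([a[:330],b[:270,:][:, :399]]) if False else a
cv2.imwrite("pics/s1.png",np.clip(im*1.5,0,255).astype(np.uint8))
g=t["frame"].astype(int)
m=((g[...,0]-g[...,2]>30)&(g[...,0]>55))[180:196,200:290].astype(np.uint8)
k,l,st,cc=cv2.connectedComponentsWithStats(m); print([(st[i],cc[i].round(1)) for i in range(1,k)])
o=r.get_obs();print(o["tcp_pos"],o["contact_force"],o["orientation"])
```

```text
[(array([193, 213,  10,   8,  66], dtype=int32), array([197.3, 216.5]))]
[(array([65,  7, 20,  3, 53], dtype=int32), array([73.7,  7.9])), (array([41,  8, 16,  3, 44], dtype=int32), array([47.9,  8.9]))]
[0.59914086 0.11033487 0.15662082] [-0.26831909 -0.82821502 -0.59740918] [ 3.14039107e+00  7.76954384e-02 -7.67691810e-04]
```

View pics/s1.png

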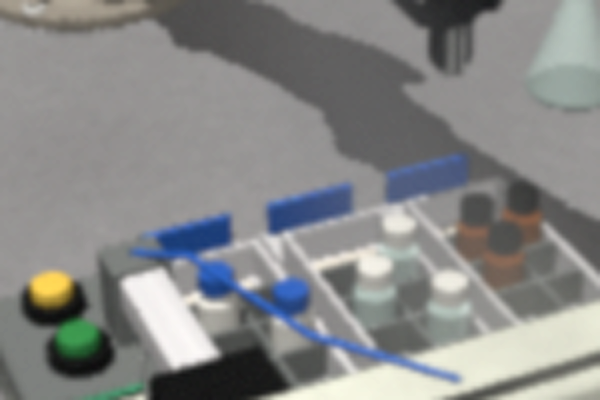

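The yellow key has sprung back up. The hand is over the amber slot area, with the tip at crop (452,70) and the amber lip at (427,178). I'll descend to just above the lip and check.

Request:
send_rows(deltas=[{"dx": 0,"dy": 0,"dz": -25,"rx": 0,"ry": 0,"rz": 0},{"dx": 0,"dy": 0,"dz": -50,"rx": 0,"ry": 0,"rz": 0},{"dx": 0,"dy": 0,"dz": -68,"rx": 0,"ry": 0,"rz": 0},{"dx": 0,"dy": 0,"dz": -68,"rx": 0,"ry": 0,"rz": 0},{"dx": 0,"dy": 0,"dz": -68,"rx": 0,"ry": 0,"rz": 0}])

```text
clock: 8.57
tcp_pos: [0.5989, 0.1077, 0.0883]
orientation: [3.139, 0.071, -0.003]
contact_force: [-0.1, 1.3, 1.5]
grip_width: 0.0001
gripper_force: 0.0
```

Run:
```python
from h import *
s=cam("scene"); t=cam("top"); o=r.get_obs(); print(o["tcp_pos"],o["contact_force"])
p=np.array(o["tcp_pos"])+[0,0,.011]
def pr(f,q): return cv2.projectPoints(np.array([q]),cv2.Rodrigues(f["R"].T)[0],-f["R"].T@np.array(f["xyz"]),f["K"],f["D"])[0].ravel().round(1)
print("tip proj",pr(s,p),pr(t,p))
a=cv2.resize(s["frame"][160:215,265:335],None,fx=8,fy=8,interpolation=cv2.INTER_CUBIC)
cv2.imwrite("pics/s2.png",np.clip(a*1.8,0,255).astype(np.uint8))
g=s["frame"].astype(int); m=((g[...,0]-g[...,2]>30)&(g[...,0]>45)); m[:180]=0;m[205:]=0;m[:,:270]=0;m[:,320:]=0
ys,xs=np.where(m); print("lip px",xs.min(),xs.max(),ys.min(),ys.max())
```

```text
[0.60046102 0.10888545 0.09021285] [0.11740652 0.88967951 0.39966655]
tip proj [294.5 184.6] [216.8 182.4]
lip px 270 300 184 197
```

View pics/s2.png

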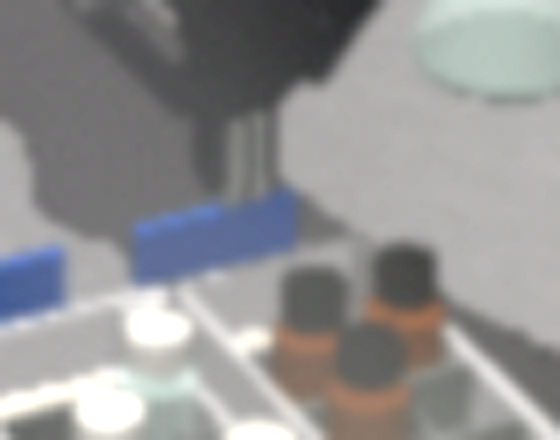

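The tip at (245,195) lines up behind the lip. Its projected position agrees, the lip centre is at (217,235), and the vials are well behind. Descending carefully into the slot.

Request:
send_rows(deltas=[{"dx": 0,"dy": 0,"dz": -4,"rx": 0,"ry": 0,"rz": 0},{"dx": 0,"dy": 0,"dz": -8,"rx": 0,"ry": 0,"rz": 0},{"dx": 0,"dy": 0,"dz": -11,"rx": 0,"ry": 0,"rz": 0},{"dx": 0,"dy": 0,"dz": -14,"rx": 0,"ry": 0,"rz": 0},{"dx": 0,"dy": 0,"dz": -16,"rx": 0,"ry": 0,"rz": 0}])

```text
clock: 9.08
tcp_pos: [0.5993, 0.1097, 0.0727]
orientation: [3.141, 0.075, -0.0]
contact_force: [-0.1, 0.3, -0.8]
grip_width: -0.0001
gripper_force: 0.0
```

Request:
send_rows(deltas=[{"dx": 0,"dy": 0,"dz": -3,"rx": 0,"ry": 0,"rz": 0},{"dx": 0,"dy": 0,"dz": -6,"rx": 0,"ry": 0,"rz": 0},{"dx": 0,"dy": 0,"dz": -9,"rx": 0,"ry": 0,"rz": 0},{"dx": 0,"dy": 0,"dz": -12,"rx": 0,"ry": 0,"rz": 0},{"dx": 0,"dy": 0,"dz": -12,"rx": 0,"ry": 0,"rz": 0}])

```text
clock: 9.5
tcp_pos: [0.599, 0.1096, 0.0602]
orientation: [3.14, 0.075, -0.002]
contact_force: [0.4, -0.0, 0.3]
grip_width: -0.0002
gripper_force: 0.0
```

Request:
send_rows(deltas=[{"dx": 0,"dy": 0,"dz": -2,"rx": 0,"ry": 0,"rz": 0},{"dx": 0,"dy": 0,"dz": -4,"rx": 0,"ry": 0,"rz": 0},{"dx": 0,"dy": 0,"dz": -4,"rx": 0,"ry": 0,"rz": 0}])

```text
clock: 9.75
tcp_pos: [0.5992, 0.1097, 0.0566]
orientation: [3.141, 0.075, -0.001]
contact_force: [0.3, 0.4, 0.1]
grip_width: -0.0001
gripper_force: 0.0
```

Request:
send_rows(deltas=[{"dx": -2,"dy": 0,"dz": 0,"rx": 0,"ry": 0,"rz": 0},{"dx": -4,"dy": 0,"dz": 0,"rx": 0,"ry": 0,"rz": 0},{"dx": -6,"dy": 0,"dz": 0,"rx": 0,"ry": 0,"rz": 0},{"dx": -8,"dy": 0,"dz": 0,"rx": 0,"ry": 0,"rz": 0},{"dx": -10,"dy": -0.5,"dz": 0,"rx": 0,"ry": 0,"rz": 0}])

```text
clock: 10.17
tcp_pos: [0.59, 0.1096, 0.0573]
orientation: [-3.14, -0.075, -0.003]
contact_force: [1.8, 1.6, -1.9]
grip_width: 0.0001
gripper_force: 1.3
```

Contact on the lip. Drawing the tray out gently along the rail.

Request:
send_rows(deltas=[{"dx": -3,"dy": -0.1,"dz": 0,"rx": 0,"ry": 0,"rz": 0},{"dx": -6,"dy": -0.3,"dz": 0,"rx": 0,"ry": 0,"rz": 0},{"dx": -9,"dy": -0.4,"dz": 0,"rx": 0,"ry": 0,"rz": 0},{"dx": -12,"dy": -0.6,"dz": 0,"rx": 0,"ry": 0,"rz": 0},{"dx": -15,"dy": -0.7,"dz": 0,"rx": 0,"ry": 0,"rz": 0}])

```text
clock: 10.58
tcp_pos: [0.5744, 0.1088, 0.0573]
orientation: [-3.14, -0.075, -0.001]
contact_force: [2.6, 1.4, 0.7]
grip_width: -0.0002
gripper_force: 1.4
```

Request:
send_rows(deltas=[{"dx": -4,"dy": -0.2,"dz": 0,"rx": 0,"ry": 0,"rz": 0},{"dx": -8,"dy": -0.4,"dz": 0,"rx": 0,"ry": 0,"rz": 0},{"dx": -12,"dy": -0.6,"dz": 0,"rx": 0,"ry": 0,"rz": 0},{"dx": -16,"dy": -0.8,"dz": 0,"rx": 0,"ry": 0,"rz": 0},{"dx": -20,"dy": -1,"dz": 0,"rx": 0,"ry": 0,"rz": 0}])

```text
clock: 11.0
tcp_pos: [0.5542, 0.1077, 0.0572]
orientation: [-3.14, -0.075, -0.001]
contact_force: [3.4, 2.3, 1.4]
grip_width: 0.0001
gripper_force: 1.4
```

Request:
send_rows(deltas=[{"dx": -4,"dy": -0.2,"dz": 0,"rx": 0,"ry": 0,"rz": 0},{"dx": -8,"dy": -0.4,"dz": 0,"rx": 0,"ry": 0,"rz": 0},{"dx": -12,"dy": -0.6,"dz": 0,"rx": 0,"ry": 0,"rz": 0},{"dx": -16,"dy": -0.8,"dz": 0,"rx": 0,"ry": 0,"rz": 0},{"dx": -20,"dy": -1,"dz": 0,"rx": 0,"ry": 0,"rz": 0}])

```text
clock: 11.42
tcp_pos: [0.5341, 0.1065, 0.057]
orientation: [3.141, 0.075, 0.0]
contact_force: [2.9, 0.8, 1.6]
grip_width: -0.0004
gripper_force: 1.4
```

Request:
send_rows(deltas=[{"dx": -4,"dy": -0.2,"dz": 0,"rx": 0,"ry": 0,"rz": 0},{"dx": -8,"dy": -0.4,"dz": 0,"rx": 0,"ry": 0,"rz": 0},{"dx": -12,"dy": -0.6,"dz": 0,"rx": 0,"ry": 0,"rz": 0},{"dx": -16,"dy": -0.8,"dz": 0,"rx": 0,"ry": 0,"rz": 0},{"dx": -20,"dy": -1,"dz": 0,"rx": 0,"ry": 0,"rz": 0}])

```text
clock: 11.83
tcp_pos: [0.514, 0.1055, 0.057]
orientation: [-3.141, -0.075, -0.0]
contact_force: [2.8, 2.3, 1.7]
grip_width: -0.0
gripper_force: 1.4
```

Request:
send_rows(deltas=[{"dx": -4,"dy": -0.2,"dz": 0,"rx": 0,"ry": 0,"rz": 0},{"dx": -8,"dy": -0.4,"dz": 0,"rx": 0,"ry": 0,"rz": 0},{"dx": -12,"dy": -0.6,"dz": 0,"rx": 0,"ry": 0,"rz": 0},{"dx": -16,"dy": -0.8,"dz": 0,"rx": 0,"ry": 0,"rz": 0},{"dx": -20,"dy": -1,"dz": 0,"rx": 0,"ry": 0,"rz": 0}])

```text
clock: 12.25
tcp_pos: [0.494, 0.1046, 0.057]
orientation: [-3.141, -0.075, -0.0]
contact_force: [2.2, 2.4, 1.0]
grip_width: 0.0002
gripper_force: 1.4
```

Request:
send_rows(deltas=[{"dx": -4,"dy": -0.2,"dz": 0,"rx": 0,"ry": 0,"rz": 0},{"dx": -8,"dy": -0.4,"dz": 0,"rx": 0,"ry": 0,"rz": 0},{"dx": -12,"dy": -0.6,"dz": 0,"rx": 0,"ry": 0,"rz": 0},{"dx": -15,"dy": -0.7,"dz": 0,"rx": 0,"ry": 0,"rz": 0},{"dx": -17,"dy": -0.8,"dz": 0,"rx": 0,"ry": 0,"rz": 0}])

```text
clock: 12.67
tcp_pos: [0.4768, 0.1036, 0.0569]
orientation: [3.14, 0.075, -0.001]
contact_force: [2.1, 2.7, 0.5]
grip_width: -0.0
gripper_force: 1.3
```

Request:
send_rows(deltas=[{"dx": -2,"dy": -0.1,"dz": 0,"rx": 0,"ry": 0,"rz": 0},{"dx": -4,"dy": -0.2,"dz": 0,"rx": 0,"ry": 0,"rz": 0},{"dx": -6,"dy": -0.3,"dz": 0,"rx": 0,"ry": 0,"rz": 0},{"dx": -8,"dy": -0.4,"dz": 0,"rx": 0,"ry": 0,"rz": 0},{"dx": -10,"dy": -0.5,"dz": 0,"rx": 0,"ry": 0,"rz": 0}])

```text
clock: 13.08
tcp_pos: [0.4672, 0.1031, 0.0569]
orientation: [3.141, 0.075, -0.0]
contact_force: [3.8, 1.6, -0.4]
grip_width: 0.0001
gripper_force: 1.3
```

Request:
send_rows(deltas=[{"dx": -1,"dy": 0,"dz": 0,"rx": 0,"ry": 0,"rz": 0},{"dx": -2,"dy": -0.1,"dz": 0,"rx": 0,"ry": 0,"rz": 0},{"dx": -3,"dy": -0.1,"dz": 0,"rx": 0,"ry": 0,"rz": 0},{"dx": -3,"dy": -0.1,"dz": 0,"rx": 0,"ry": 0,"rz": 0}])

```text
clock: 13.42
tcp_pos: [0.464, 0.103, 0.0569]
orientation: [3.14, 0.075, -0.001]
contact_force: [1.3, 1.7, 0.2]
grip_width: -0.0004
gripper_force: 0.8
```

Request:
send_rows(deltas=[{"dx": -1,"dy": 0,"dz": 0,"rx": 0,"ry": 0,"rz": 0},{"dx": -2,"dy": -0.1,"dz": 0,"rx": 0,"ry": 0,"rz": 0},{"dx": -2,"dy": -0.1,"dz": 0,"rx": 0,"ry": 0,"rz": 0}])

```text
clock: 13.67
tcp_pos: [0.4634, 0.103, 0.0571]
orientation: [-3.14, -0.074, -0.003]
contact_force: [5.5, 0.5, -3.7]
grip_width: -0.0003
gripper_force: 2.7
```

Request:
send_rows(deltas=[{"dx": -1,"dy": 0,"dz": 0,"rx": 0,"ry": 0,"rz": 0},{"dx": -1,"dy": 0,"dz": 0,"rx": 0,"ry": 0,"rz": 0}])

```text
clock: 13.83
tcp_pos: [0.4634, 0.103, 0.0572]
orientation: [-3.14, -0.074, -0.006]
contact_force: [7.3, 0.6, -6.3]
grip_width: 0.0001
gripper_force: 4.0
```

Request:
send_rows(deltas=[{"dx": -1,"dy": 0,"dz": 0,"rx": 0,"ry": 0,"rz": 0},{"dx": -1,"dy": 0,"dz": 0,"rx": 0,"ry": 0,"rz": 0}])

```text
clock: 14.0
tcp_pos: [0.4634, 0.103, 0.0574]
orientation: [-3.14, -0.074, -0.009]
contact_force: [10.1, -0.2, -7.5]
grip_width: -0.0001
gripper_force: 5.1
```

The stop is reached: x is fixed at 0.4634, about 130 mm out, with the force rising. I'll ease off into mid-slot and lift straight out.

Request:
send_rows(deltas=[{"dx": 3,"dy": 0.1,"dz": 0,"rx": 0,"ry": 0,"rz": 0},{"dx": 6,"dy": 0.3,"dz": 0,"rx": 0,"ry": 0,"rz": 0},{"dx": 9,"dy": 0.4,"dz": 0,"rx": 0,"ry": 0,"rz": 0},{"dx": 10,"dy": 0.5,"dz": 0,"rx": 0,"ry": 0,"rz": 0},{"dx": 10,"dy": 0.5,"dz": 0,"rx": 0,"ry": 0,"rz": 0}])

```text
clock: 14.42
tcp_pos: [0.4701, 0.1034, 0.0568]
orientation: [3.14, 0.075, -0.001]
contact_force: [-0.2, 0.0, -0.7]
grip_width: 0.0002
gripper_force: 0.0
```

Request:
send_rows(deltas=[{"dx": 0,"dy": 0,"dz": 5,"rx": 0,"ry": 0,"rz": 0},{"dx": 0,"dy": 0,"dz": 15,"rx": 0,"ry": 0,"rz": 0},{"dx": 0,"dy": 0,"dz": 30,"rx": 0,"ry": 0,"rz": 0},{"dx": 0,"dy": 0,"dz": 55,"rx": 0,"ry": 0,"rz": 0},{"dx": 0,"dy": 0,"dz": 85,"rx": 0,"ry": 0,"rz": 0}])

```text
clock: 14.83
tcp_pos: [0.469, 0.1033, 0.1426]
orientation: [3.14, 0.075, -0.004]
contact_force: [1.3, -0.2, 0.7]
grip_width: -0.0
gripper_force: 0.0
```

Request:
send_rows(deltas=[{"dx": 0,"dy": 0,"dz": 30,"rx": 0,"ry": 0,"rz": 0},{"dx": 0,"dy": 0,"dz": 60,"rx": 0,"ry": 0,"rz": 0},{"dx": 0,"dy": -20,"dz": 80,"rx": 0,"ry": 0,"rz": 0},{"dx": 0,"dy": -50,"dz": 90,"rx": 0,"ry": 0,"rz": 0},{"dx": 0,"dy": -85,"dz": 90,"rx": 0,"ry": 0,"rz": 0}])

```text
clock: 15.25
tcp_pos: [0.4719, 0.0196, 0.236]
orientation: [-3.139, -0.081, -0.01]
contact_force: [0.3, -0.9, -0.5]
grip_width: -0.0002
gripper_force: 0.0
```

Request:
send_rows(deltas=[{"dx": 0,"dy": -35,"dz": 0,"rx": 0,"ry": 0,"rz": 0},{"dx": 0,"dy": -70,"dz": 0,"rx": 0,"ry": 0,"rz": 0},{"dx": 0,"dy": -105,"dz": 0,"rx": 0,"ry": 0,"rz": 0},{"dx": 0,"dy": -130,"dz": 0,"rx": 0,"ry": 0,"rz": 0},{"dx": 0,"dy": -140,"dz": 0,"rx": 0,"ry": 0,"rz": 0}])

```text
clock: 15.67
tcp_pos: [0.4695, -0.1257, 0.233]
orientation: [3.14, 0.066, 0.001]
contact_force: [-1.0, 0.3, -0.2]
grip_width: 0.0001
gripper_force: 0.0
```

Run:
```python
from h import *
t=cam("top"); s=cam("scene")
a=cv2.resize(t["frame"][110:270,130:330],None,fx=2,fy=2,interpolation=cv2.INTER_CUBIC)
b=cv2.resize(s["frame"][120:280,150:350],None,fx=2,fy=2,interpolation=cv2.INTER_CUBIC)
cv2.imwrite("pics/end.png",np.clip(np.hstack([a,b])*1.4,0,255).astype(np.uint8))
g=t["frame"].astype(int); m=((g[...,0]-g[...,2]>30)&(g[...,0]>55)).astype(np.uint8)
k,l,st,cc=cv2.connectedComponentsWithStats(m)
for i in range(1,k):
    if st[i,4]>25 and 195<cc[i][0]<295 and 150<cc[i][1]<250: print(st[i],cc[i].round(1),onz(t,[cc[i]],.084).round(4))
o=r.get_obs(); print(o["tcp_pos"],o["contact_force"])
```

```text
[276 150   7   7  42] [279.1 152.8] [[ 0.705  -0.0943  0.084 ]]
[265 187  20   3  54] [273.7 187.9] [[ 0.5869 -0.076   0.084 ]]
[236 188  21   4  58] [245.4 189. ] [[0.5824 0.0166 0.084 ]]
[208 229  21   3  53] [218.8 230.1] [[0.4484 0.1009 0.084 ]]
[ 0.47003589 -0.12307062  0.23267094] [-0.19102355  0.44985741 -0.74677352]
```

View pics/end.png

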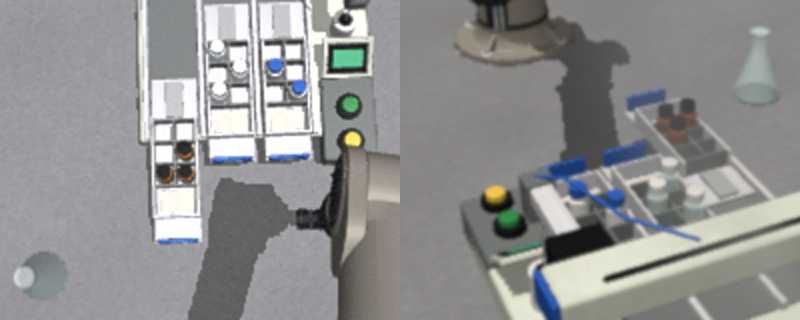

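The amber tray's lip is now at crop (178,240), 130 mm out. All three vials are upright in it, the other two lips have not moved, both keys are up, and the hand is clear.

```bash
python3 -c "
from bench import r
print(r.hand_in())"
```

```text
the job is handed in; nothing more can be done
None
```

I pressed the yellow hold key fully down and it sprang back up, then drew the amber tray out 130 mm to its stop and took the hand away. The last pictures show its vials upright and the other two trays and the green key as they were; the job is handed in at about 16 s, but `hand_in()` returned no verdict.

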